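Tip the tea carton out of the way and switch on the exhaust

ROBOT

A 6-joint arm with a two-finger parallel gripper is mounted at the origin on the work surface. World frame = base frame: x ahead of the robot, y to its left, z up, the work surface at z = 0. Lengths are in m, angles in degrees, forces in N, time in s.
With the tool pointing down it reaches from about 0.35 to 0.875 m from the base axis. Payload 4.2 kg.
Tool frame: the origin (TCP) lies at the very end of the fingers, on their centre line; the grasp point (between the pads) lies 19 mm behind it; z points along the fingers, y is the line along which they close (so a half turn about z gives the same grasp; the last joint's range is limited). The gripper opens to 87 mm and grips with 3 to 60 N. Pads are 19 mm wide; open, the fingers measure 117 mm over their backs; the gripper's body (75 mm by 190 mm) begins 51 mm behind the grasp point.
Start: joints at [-57.834, 22.042, 0.453, 0, -68.411, -14.817], TCP at [0.186, -0.597, 0.223] pointing down, gripper open.
Joint ranges: [-179.83, 179.83], [-69.29, 118.12], [-61.27, 80.66], [-181.25, 117.63], [-171.15, -9.14], [-177.46, 177.46]. Speed limits (degrees/s): [159.86, 159.86, 180, 180, 180, 180].

INTERFACE

Orientations are given as a 3x3 rotation matrix whose columns are the frame's x, y, z axes.
In Python, from station import * gives the robot as it stands.
- The arm moves only by the shell command python3 -m pendant 'ROWS'. ROWS is JSON, a list of rows, each an object of numbers: "x", "y", "z": the shift along the world's x, y, z normalised to -1 to 1, where 1 is 250 mm; "rx", "ry", "rz": the turn, a rotation vector about the world's x, y, z normalised to -1 to 1, where 1 is 180 degrees; "claw": the opening, from 0 (shut) to 1 (fully open). A call has exactly 8 rows; each row is the pose to reach, as a shift and turn from the pose commanded when the call began, turning the shorter way round; what a row does not reach only later rows make up. A row lasts 1/8 s, in which the tool goes at most 62.5 mm and 10.7 degrees, less where a joint would pass 70% of its speed; a pose out of reach is approached as far as the arm can. A call with a number of a shift or a turn outside -1 to 1 is refused whole. A call with a gripper value outside its range is refused whole. The fingers move at their own pace and stop on an object; the grip force is fixed at half the most. Time passes only in rows, so rows that repeat a pose let the fingers close, or fill a call up. It gives the time, the measured TCP pose, the force, the opening and the grip force at its end, in the units of the state.
- sense(): the state, without advancing time (a new reading comes with each control period).
- capture(name): name is "side" or "top" or "wrist"; returns a dict with "color" (384x512x3 uint8, red, green, blue), "mtx" (3x3 intrinsics, pixels), "k1" (the pictures are not rectified: a ray, as slopes to the right and down, at radius r is drawn at 1 + k1 r^2 times it, then the intrinsics apply), "world_to_cam" (4x4, takes a point from world to camera coordinates). Camera axes: x right, y up, looking along -z (the intrinsics and any distortion apply to the point x, -y, -z); pixel columns grow to the right and rows downward; lengths in m; the calibration is good to about 2 mm. A picture is of the moment at which its call begins. There is no depth.
- finish_job(): hands the job in; it is judged then, once.
Trained networks look in a picture, given as the dict that the camera call returned (one of the last four; its "shot" number tells which), for a name from the list of things; names that differ only in an ending like _2 or _b are one class to them, and where a whole thing is asked for, a point or a joint stands for the part that bears it (a point fixed in the world has none). Each returns a list of dicts, best first, with "conf" (0 to 1); they miss things now and then, are a little off and sometimes report something else, mostly with a low value. They report only what shows in the picture. A call takes as long as a camera call. They do not tell look-alikes from the thing itself.
- search_frame(picture, label): "centre" ([column, row] in pixels, amid what is visible of it).
- regions_of(picture, label): "region" (384x512 bool, what is visible of it) and "centre" ([column, row] in pixels, amid what is visible of it).
The state is a dict: "time_s": time; "joints": joint angles; "joint_velocities": joint speeds; "effort": joint torques, N m; "tcp_pos": TCP position; "ee_rot": TCP orientation; "wrist_force": force on the tool from outside, world axes, zero at the start; "moment": the same for the moment, N m; "gripper_width": opening from 0.0 (shut) to 1.0 (fully open); "gripper_force": force on a finger pad.
Only numpy, scipy, OpenCV 4.12 (cv2) and the standard library are available. Lean on these libraries where they do the work, as an engineer would, in place of code of your own. Each camera call takes 0.05 s, during which the arm holds its last target. There are 200 camera calls.

TASK

The tall tea carton is standing in front of the exhaust switch. Push it over with your fingers so that it falls flat on its broad side, all of it inside the rectangle of tape next to it, and then push the switch's toggle all the way over, away from the side it leans to. Do not lift or carry the carton, and leave the jar, the cup, the vials and everything else where they stand.

Things in the scene. Friction and masses are not known exactly. Their poses are not given: they have to be found in the camera images.
- tea_carton: closed cardboard tea carton, rigid, loose, about 180 g: 80 mm wide (its x), 45 mm thick (its y), 150 mm tall (its z). Starts upright astride the +y end of the taped spot, a broad face (normal -y) looking along the spot. Origin: centre of its underside. Pushed towards its -y near the top it tips about its lower front edge, and falls by itself once a push 120 mm up has gone about 40 mm
- carton_mid (a point): centre of the carton, 75 mm above the origin along its z; it is 22 mm above the worktop when the carton lies on a broad face
- carton_foot_a (a point): middle of the carton's short edge at its bottom, -x side (40 mm from the long axis, mid-thickness)
- carton_foot_b (a point): middle of the carton's short edge at its bottom, +x side (40 mm from the long axis, mid-thickness)
- carton_head_a (a point): middle of the carton's short edge at its top, -x side (40 mm from the long axis, mid-thickness)
- carton_head_b (a point): middle of the carton's short edge at its top, +x side (40 mm from the long axis, mid-thickness)
- taped_spot: rectangle of buff paper tape stuck flat on the tile (no height): outer size 130 mm along its x, 230 mm along its y, tape 12 mm wide. Origin at its centre on the worktop (z = 0); axes as for the carton, which should fall towards the spot's -y
- exhaust_base: exhaust switch: white plastic block 70 mm (its x) by 50 mm (its y), 25 mm tall, fixed on the tile beyond the carton, with a toggle on top. Origin: centre of its underside; its x is the way the toggle is to be pushed (roughly away from the robot)
- exhaust_tip (a point): centre of the 26 mm plastic ball on the end of the toggle's stalk; 75 mm above the worktop at either end of the swing and 60 mm from the pivot, which lies 22 mm above the block's origin; travels 58 mm in all
- exhaust (a joint): toggle angle: 0 = off, leaning 0.5 rad to the block's -x (towards the robot); 1.0 = fully on, leaning 0.5 rad to +x, against its stop. It stays where it is left; about 1 N at the ball moves it
- jar: white ceramic storage jar with a wooden lid, 76 mm across, 110 mm tall, standing loose beyond the taped spot beside the switch; origin at its underside; to be left alone
- tumbler: open steel cup, 66 mm across, 85 mm tall, standing loose on the robot's side of the taped spot; origin at its underside; to be left alone
- vial_rack: small wooden rack 160 mm long, 50 mm wide, with four corked glass vials, 99 mm tall overall, standing loose behind the carton (on the side away from the taped spot); long axis is its y; origin at its underside; to be left alone
- katori: small steel bowl, 100 mm across, 45 mm tall, loose on the right; origin at its underside; to be left alone
- oil_bottle: amber glass bottle, 60 mm across, 170 mm tall, standing loose on the right; origin at its underside; to be left alone
- matchbox: plain card matchbox 55 x 36 x 16 mm lying loose on the right; origin at its underside; to be left alone
Mind the look-alikes: they are no part of the job. What is shaped like the exhaust_base but orange or turquoise is not meant.

How it is judged (in metres and radians):
On the way, in this order (a step that is already met when the one before it is completed fails the run):
1. the carton lies flat inside the tape, switch still off (height (world z) of carton_mid below 0.03 m and angle between tea_carton's own z axis and vertical between 1.45 and 1.7 rad and x of carton_foot_a in the frame of taped_spot between -0.065 and 0.065 m and y of carton_foot_a in the frame of taped_spot between -0.115 and 0.115 m and x of carton_foot_b in the frame of taped_spot between -0.065 and 0.065 m and y of carton_foot_b in the frame of taped_spot between -0.115 and 0.115 m and x of carton_head_a in the frame of taped_spot between -0.065 and 0.065 m and y of carton_head_a in the frame of taped_spot between -0.115 and 0.115 m and x of carton_head_b in the frame of taped_spot between -0.065 and 0.065 m and y of carton_head_b in the frame of taped_spot between -0.115 and 0.115 m and linear speed of tea_carton below 0.02 m/s), for 0.2 s.
2. the toggle is pushed fully over (value of joint exhaust above 0.85 rad), for 0.2 s.
At the end, for the whole second after the job is handed in: The carton lies at rest on a broad face with its four corner marks within the outer edge of the tape (130 x 230 mm; lying on the tape counts), and the toggle stands at more than 0.85 of its 1.0 rad swing (all of step 1 and value of joint exhaust above 0.85 rad); the robot touches nothing.
It fails at once if the carton is lifted or carried (height (world z) of carton_mid above 0.095 m or (angle between tea_carton's own z axis and vertical below 0.25 rad and height (world z) of tea_carton above 0.018 m) or (angle between tea_carton's own z axis and vertical above 1.4 rad and height (world z) of carton_mid above 0.055 m)).
It fails at once if another loose thing is moved by more than 20 mm or knocked over (distance of any of jar, tumbler, vial_rack, katori, oil_bottle, matchbox from where it was at the start of the episode above 0.02 m or angle between any of jar, tumbler, vial_rack, katori, oil_bottle's own z axis and vertical above 0.4 rad).
It also fails if it takes over 40 s, if anything falls off the work surface, if the arm or the gripper's body presses on something with over 40 N, if the wrist force passes 120 N, or if a joint passes its speed limit or range.

## Working session

There is one attempt and no reset: what is moved stays moved. The work goes in short steps, Python scripts to look and compute and a shell command to move; the robot and the scene stay as the last step left them, time stands still between calls to the robot, and variables do not carry over. Pictures are saved under pics/ and viewed, at most 10 in all, crops included, and the job is handed in when it is done.

```bash
mkdir -p pics; ls
python3 - <<'E'
from station import *
import cv2,pickle
P={}
for n in("top","side"):
    p=capture(n);P[n]=p
    cv2.imwrite(f"pics/{n}1.png",cv2.cvtColor(p["color"],cv2.COLOR_RGB2BGR))
    for l in("tea_carton","taped_spot","exhaust_base","exhaust_tip","jar","tumbler","vial_rack","katori","oil_bottle","matchbox"):
        print(n,l,[(d["centre"],round(d["conf"],2)) for d in search_frame(p,l)][:4])
pickle.dump(P,open("P.pkl","wb"))
s=sense();print(s["time_s"],s["tcp_pos"],s["ee_rot"])
E
```

```text
pics
top tea_carton [([215.8, 231.7], 0.64), ([196.6, 191.0], 0.43), ([263.5, 191.6], 0.22)]
top taped_spot [([262.9, 192.6], 0.75), ([269.9, 268.9], 0.15)]
top exhaust_base [([210.6, 144.7], 0.84), ([154.6, 169.3], 0.71)]
top exhaust_tip [([154.7, 172.3], 0.66)]
top jar [([201.3, 183.3], 0.73), ([255.4, 159.1], 0.63), ([217.1, 229.7], 0.39)]
top tumbler [([266.1, 269.2], 0.84), ([213.6, 232.4], 0.28)]
top vial_rack [([141.7, 252.2], 0.63), ([215.6, 229.5], 0.47)]
top katori [([406.2, 255.0], 0.62)]
top oil_bottle [([405.8, 141.0], 0.61)]
top matchbox [([396.1, 200.1], 0.63)]
side tea_carton [([238.3, 245.6], 0.92)]
side taped_spot [([280.6, 215.3], 0.95), ([357.0, 171.0], 0.49)]
side exhaust_base [([137.2, 259.9], 0.83), ([191.7, 242.6], 0.79), ([175.0, 212.1], 0.71)]
side exhaust_tip [([180.8, 200.2], 0.7), ([384.8, 183.2], 0.58), ([144.8, 246.0], 0.55), ([192.3, 230.9], 0.42)]
side jar [([223.5, 191.4], 0.77), ([171.5, 315.4], 0.37), ([236.9, 244.0], 0.35)]
side tumbler [([304.4, 247.7], 0.86), ([171.3, 316.5], 0.34)]
side vial_rack [([172.2, 315.8], 0.82)]
side katori [([385.2, 182.3], 0.76)]
side oil_bottle [([323.6, 130.9], 0.95)]
side matchbox [([354.3, 172.0], 0.69), ([235.4, 244.5], 0.16)]
1.1 [ 0.18639667 -0.5965322   0.22254738] [[-9.54503430e-01 -2.98199937e-01 -5.04608152e-06]
 [-2.98199937e-01  9.54503429e-01  2.68033863e-05]
 [-3.17626598e-06  2.70886653e-05 -1.00000000e+00]]
```

View pics/top1.png

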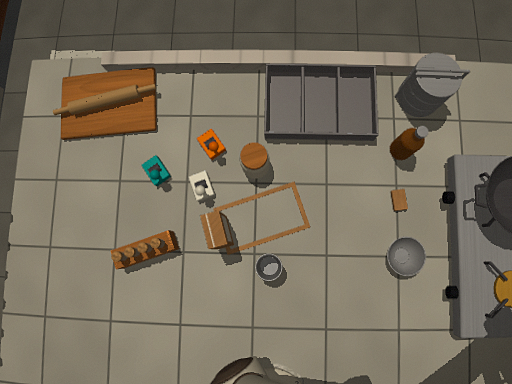

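View pics/side1.png

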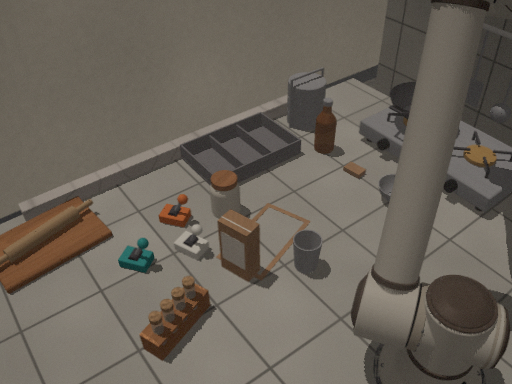

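The top view shows the carton at (215,231), with the tape rectangle running right to (294,183)/(309,226). The white switch is at (201,186), the jar at (255,160), the cup at (268,268) and the rack at (145,250). The side view agrees. I'll enlarge the work area to read corners.

```bash
cat > h.py <<'E'
import numpy as np,cv2
def ray(p,uv):
    K=np.array(p["mtx"]);k1=p["k1"]
    uv=np.asarray(uv,float).reshape(-1,1,2)
    s=cv2.undistortPoints(uv,K,np.array([k1,0,0,0.]))[:,0]
    T=np.array(p["world_to_cam"]);R=T[:3,:3]
    return -R.T@T[:3,3],np.c_[s[:,0],-s[:,1],-np.ones(len(s))]@R
def at(p,uv,z):
    c,d=ray(p,uv);return c+d*((z-c[2])/d[:,2])[:,None]
def proj(p,X):
    T=np.array(p["world_to_cam"]);q=np.atleast_2d(X)@T[:3,:3].T+T[:3,3]
    q=q*[1,-1,-1]
    return cv2.projectPoints(q,np.zeros(3),np.zeros(3),np.array(p["mtx"]),np.array([p["k1"],0,0,0.]))[0][:,0]
E
python3 - <<'E'
from h import *
import pickle
P=pickle.load(open("P.pkl","rb"));p=P["top"]
im=cv2.cvtColor(p["color"],cv2.COLOR_RGB2BGR)
cv2.imwrite("pics/topc.png",cv2.resize(im[130:290,110:320],None,fx=3.6,fy=3.6,interpolation=cv2.INTER_CUBIC))
q=P["side"];im=cv2.cvtColor(q["color"],cv2.COLOR_RGB2BGR)
cv2.imwrite("pics/sidec.png",cv2.resize(im[160:360,110:330],None,fx=3,fy=3,interpolation=cv2.INTER_CUBIC))
print(ray(p,[256,192])[0],ray(q,[256,192])[0])
E
```

```text
[ 0.39815671 -0.002398    1.02409947] [-0.17733255  0.5408244   0.86370263]
```

View pics/topc.png

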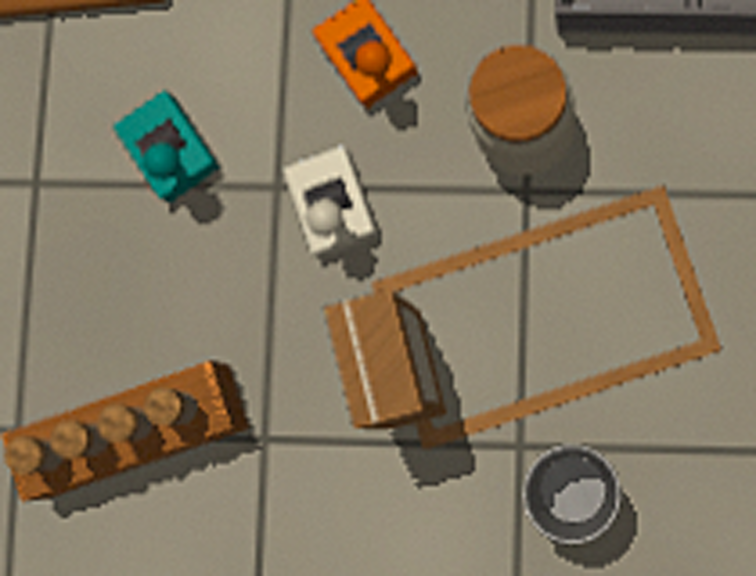

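View pics/sidec.png

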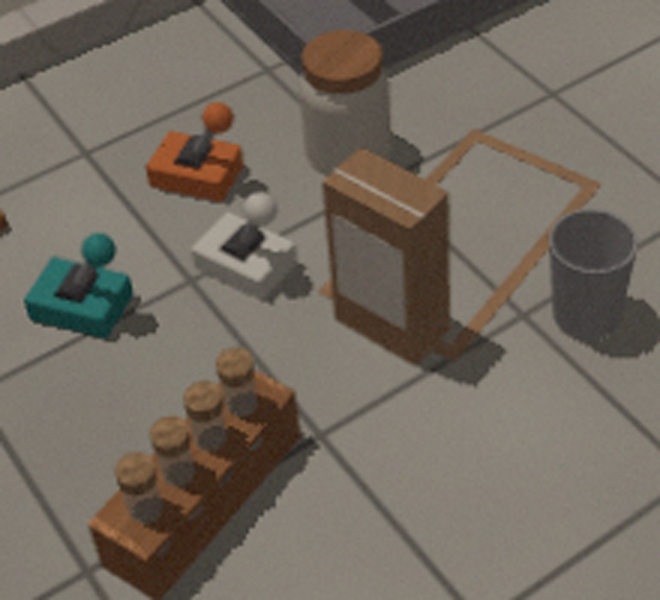

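Crop readings (top): the tape's outer corners are (663,187), (721,348), (425,446) and (372,287). The carton's top face corners are (325,308), (393,290), (424,413) and (357,427). The white block's top is (283,167), (343,146), (379,233) and (322,255), with the ball at (325,215). The side view gives matching corners for a cross-check.

Run:
```python
from h import *
import pickle
P=pickle.load(open("P.pkl","rb"));p=P["top"];q=P["side"]
np.set_printoptions(precision=4,suppress=True)
f=lambda a:np.array(a)/3.6+[110,130]-.4
g=lambda a:np.array(a)/3+[110,160]-.4
def rep(n,uvp,z,cam=p):
    X=at(cam,uvp,z);print(n,X[:,:2].tolist() if 0 else X[:,:2].round(4).tolist())
    if len(X)>=4:
        e=[np.linalg.norm(X[i]-X[(i+1)%4]) for i in range(4)]
        d=X[0]-X[1] if e[0]>e[1] else X[1]-X[2]
        d2=(X[3]-X[2]) if e[0]>e[1] else X[0]-X[3]
        d=d+d2; print("  centre",X[:,:2].mean(0).round(4),"sides",np.round(e,4),"long dir deg",np.degrees(np.arctan2(d[1],d[0])).round(1))
    return X
rep("tape",f([(663,187),(721,348),(425,446),(372,287)]),0)
rep("carton",f([(325,308),(393,290),(424,413),(357,427)]),.15)
rep("carton side",g([(323,184),(363,150),(448,193),(421,226)]),.15,q)
rep("base",f([(283,167),(343,146),(379,233),(322,255)]),.025)
rep("base side",g([(193,240),(223,213),(296,246),(267,278)]),.025,q)
rep("ball",f([(325,215)]),.075);rep("ball side",g([(260,208)]),.075,q)
rep("jar top",f([(518,92)]),.11);rep("cup top",f([(572,494)]),.085)
rep("rack end vial top",f([(164,405)]),.099);rep("rack end",f([(212,361),(243,432)]),.04)
rep("orange ball",f([(372,57)]),.075);rep("teal ball",f([(160,160)]),.075)
rep("carton foot side",g([(334,318),(421,365)]),0,q)
```

```text
tape [[0.5831, -0.0532], [0.4639, -0.097], [0.3877, 0.1182], [0.5038, 0.1619]]
  centre [0.4846 0.0325] sides [0.127  0.2283 0.124  0.2293] long dir deg -70.1
carton [[0.4743, 0.1674], [0.4867, 0.1244], [0.4097, 0.1019], [0.3999, 0.1438]]
  centre [0.4426 0.1344] sides [0.0448 0.0801 0.043  0.078 ] long dir deg 16.9
carton side [[0.4695, 0.1701], [0.4814, 0.1276], [0.4086, 0.1055], [0.3941, 0.1396]]
  centre [0.4384 0.1357] sides [0.0442 0.0761 0.037  0.0813] long dir deg 19.5
base [[0.5888, 0.228], [0.6052, 0.184], [0.5409, 0.1544], [0.5239, 0.1957]]
  centre [0.5647 0.1905] sides [0.047  0.0708 0.0446 0.0725] long dir deg 25.6
base side [[0.5921, 0.2237], [0.6039, 0.1889], [0.5365, 0.1613], [0.5213, 0.1979]]
  centre [0.5634 0.193 ] sides [0.0367 0.0728 0.0396 0.0754] long dir deg 21.1
ball [[0.5457, 0.185]]
ball side [[0.5447, 0.1844]]
jar top [[0.6267, 0.0507]]
cup top [[0.3593, 0.0091]]
rack end vial top [[0.4109, 0.2838]]
rack end [[0.444, 0.2688], [0.3943, 0.2436]]
orange ball [[0.6596, 0.157]]
teal ball [[0.5829, 0.3051]]
carton foot side [[0.4747, 0.1681], [0.3962, 0.1418]]
```

Estimates hold together: the tape is 127x229 mm with yaw about 20°, the carton is at (0.441,0.135) with yaw about 19°, the ball is at (0.545,0.185), and the rack is 100 mm behind the carton. The plan is to half-open the fingers across the carton's width, starting behind it at about (0.418,0.198), and push along (0.342,-0.94). First I'll travel there at z 0.22.

```bash
python3 -m pendant '[{"x":0.12,"y":0.15,"z":0,"rz":0.04,"claw":0.5},{"x":0.24,"y":0.3,"rz":0.08,"claw":0.5},{"x":0.36,"y":0.45,"rz":0.12,"claw":0.5},{"x":0.48,"y":0.6,"rz":0.16,"claw":0.5},{"x":0.6,"y":0.75,"rz":0.2,"claw":0.5},{"x":0.7,"y":0.88,"rz":0.24,"claw":0.5},{"x":0.8,"y":1,"rz":0.26,"claw":0.5},{"x":0.8,"y":1,"rz":0.26,"claw":0.5}]'
python3 -m pendant '[{"x":0.02,"y":0.15,"z":0.02,"rz":0.04,"claw":0.5},{"x":0.04,"y":0.3,"z":0.04,"rz":0.08,"claw":0.5},{"x":0.06,"y":0.45,"z":0.04,"rz":0.12,"claw":0.5},{"x":0.08,"y":0.6,"z":0.04,"rz":0.16,"claw":0.5},{"x":0.1,"y":0.75,"z":0.04,"rz":0.2,"claw":0.5},{"x":0.12,"y":0.88,"z":0.04,"rz":0.24,"claw":0.5},{"x":0.12,"y":1,"z":0.04,"rz":0.26,"claw":0.5},{"x":0.12,"y":1,"z":0.04,"rz":0.26,"claw":0.5}]'
```

```text
$[0]: bad value
$[0]: bad value
```

```bash
python3 -m pendant '[{"x":0.12,"y":0.15,"z":0,"rx":0,"ry":0,"rz":0.04,"claw":0.5},{"x":0.24,"y":0.3,"z":0,"rx":0,"ry":0,"rz":0.08,"claw":0.5},{"x":0.36,"y":0.45,"z":0,"rx":0,"ry":0,"rz":0.12,"claw":0.5},{"x":0.48,"y":0.6,"z":0,"rx":0,"ry":0,"rz":0.16,"claw":0.5},{"x":0.6,"y":0.75,"z":0,"rx":0,"ry":0,"rz":0.2,"claw":0.5},{"x":0.7,"y":0.88,"z":0,"rx":0,"ry":0,"rz":0.24,"claw":0.5},{"x":0.8,"y":1,"z":0,"rx":0,"ry":0,"rz":0.26,"claw":0.5},{"x":0.8,"y":1,"z":0,"rx":0,"ry":0,"rz":0.26,"claw":0.5}]'
```

```text
time_s: 2.1
tcp_pos: [0.3878, -0.345, 0.2228]
ee_rot: [[-0.433, -0.902, 0.001], [-0.902, 0.433, -0.0], [-0.0, -0.001, -1.0]]
wrist_force: [-0.0, 0.2, -0.8]
gripper_width: 0.5
gripper_force: 0.0
```

```bash
python3 -m pendant '[{"x":0.02,"y":0.15,"z":0,"rx":0,"ry":0,"rz":0.04,"claw":0.5},{"x":0.04,"y":0.3,"z":0,"rx":0,"ry":0,"rz":0.08,"claw":0.5},{"x":0.06,"y":0.45,"z":0,"rx":0,"ry":0,"rz":0.12,"claw":0.5},{"x":0.08,"y":0.6,"z":0,"rx":0,"ry":0,"rz":0.16,"claw":0.5},{"x":0.1,"y":0.75,"z":0,"rx":0,"ry":0,"rz":0.2,"claw":0.5},{"x":0.12,"y":0.88,"z":0,"rx":0,"ry":0,"rz":0.24,"claw":0.5},{"x":0.12,"y":1,"z":0,"rx":0,"ry":0,"rz":0.25,"claw":0.5},{"x":0.12,"y":1,"z":0,"rx":0,"ry":0,"rz":0.25,"claw":0.5}]'
python3 -m pendant '[{"x":0,"y":0.2,"z":0,"rx":0,"ry":0,"rz":0,"claw":0.5},{"x":0,"y":0.4,"z":0,"rx":0,"ry":0,"rz":0,"claw":0.5},{"x":0,"y":0.6,"z":0,"rx":0,"ry":0,"rz":0,"claw":0.5},{"x":0,"y":0.8,"z":0,"rx":0,"ry":0,"rz":0,"claw":0.5},{"x":0,"y":1,"z":0,"rx":0,"ry":0,"rz":0,"claw":0.5},{"x":0,"y":1,"z":0,"rx":0,"ry":0,"rz":0,"claw":0.5},{"x":0,"y":1,"z":0,"rx":0,"ry":0,"rz":0,"claw":0.5},{"x":0,"y":1,"z":0,"rx":0,"ry":0,"rz":0,"claw":0.5}]'
```

```text
time_s: 3.1
tcp_pos: [0.4163, -0.0959, 0.2228]
ee_rot: [[0.33, -0.944, 0.001], [-0.944, -0.33, 0.0], [0.0, -0.0, -1.0]]
wrist_force: [-0.0, -0.6, -0.1]
gripper_width: 0.498
gripper_force: 0.0
time_s: 4.1
tcp_pos: [0.4165, 0.1521, 0.2225]
ee_rot: [[0.326, -0.945, -0.0], [-0.945, -0.326, -0.0], [0.0, 0.0, -1.0]]
wrist_force: [0.0, -0.8, 0.3]
gripper_width: 0.5
gripper_force: 0.0
```

```bash
python3 -m pendant '[{"x":0,"y":0.1,"z":0,"rx":0,"ry":0,"rz":0,"claw":0.5},{"x":0.005,"y":0.2,"z":0,"rx":0,"ry":0,"rz":0,"claw":0.5},{"x":0.005,"y":0.2,"z":0,"rx":0,"ry":0,"rz":0,"claw":0.5},{"x":0.005,"y":0.2,"z":-0.1,"rx":0,"ry":0,"rz":0,"claw":0.5},{"x":0.005,"y":0.2,"z":-0.2,"rx":0,"ry":0,"rz":0,"claw":0.5},{"x":0.005,"y":0.2,"z":-0.3,"rx":0,"ry":0,"rz":0,"claw":0.5},{"x":0.005,"y":0.2,"z":-0.39,"rx":0,"ry":0,"rz":0,"claw":0.5},{"x":0.005,"y":0.2,"z":-0.39,"rx":0,"ry":0,"rz":0,"claw":0.5}]'
python3 - <<'E'
from station import *
import cv2
p=capture("side")
im=cv2.cvtColor(p["color"],cv2.COLOR_RGB2BGR)
cv2.imwrite("pics/side2.png",cv2.resize(im[120:360,90:340],None,fx=2.4,fy=2.4))
E
```

```text
time_s: 5.1
tcp_pos: [0.4167, 0.2013, 0.1238]
ee_rot: [[0.326, -0.945, -0.003], [-0.945, -0.326, -0.003], [0.002, 0.004, -1.0]]
wrist_force: [1.2, 0.3, 0.5]
gripper_width: 0.502
gripper_force: 0.0
```

View pics/side2.png

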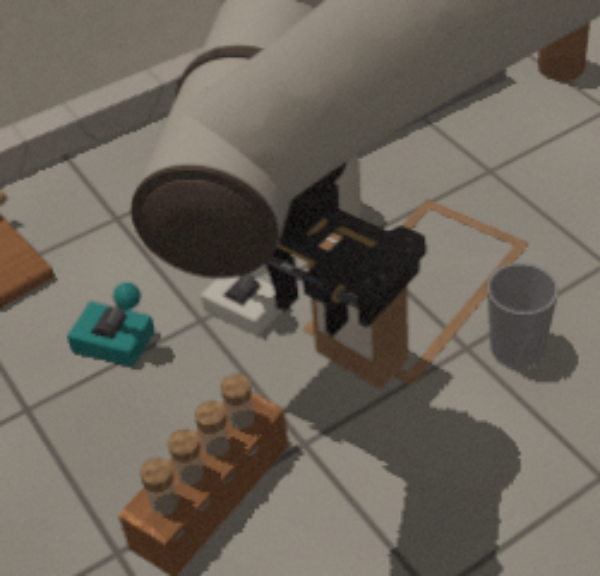

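Fingers are centred behind the carton with a clear gap (carton at (360,340), finger tips at (285,300) and (335,330)). Now I'll push.

```bash
python3 -m pendant '[{"x":0.01,"y":-0.03,"z":0,"rx":0,"ry":0,"rz":0,"claw":0.5},{"x":0.03,"y":-0.07,"z":0,"rx":0,"ry":0,"rz":0,"claw":0.5},{"x":0.04,"y":-0.11,"z":0,"rx":0,"ry":0,"rz":0,"claw":0.5},{"x":0.05,"y":-0.14,"z":0,"rx":0,"ry":0,"rz":0,"claw":0.5},{"x":0.06,"y":-0.165,"z":0,"rx":0,"ry":0,"rz":0,"claw":0.5},{"x":0.07,"y":-0.19,"z":0,"rx":0,"ry":0,"rz":0,"claw":0.5},{"x":0.08,"y":-0.215,"z":0,"rx":0,"ry":0,"rz":0,"claw":0.5},{"x":0.087,"y":-0.24,"z":0,"rx":0,"ry":0,"rz":0,"claw":0.5}]'
python3 -m pendant '[{"x":0.01,"y":-0.024,"z":0,"rx":0,"ry":0,"rz":0,"claw":0.5},{"x":0.018,"y":-0.048,"z":0,"rx":0,"ry":0,"rz":0,"claw":0.5},{"x":0.026,"y":-0.07,"z":0,"rx":0,"ry":0,"rz":0,"claw":0.5},{"x":0.034,"y":-0.09,"z":0,"rx":0,"ry":0,"rz":0,"claw":0.5},{"x":0.034,"y":-0.09,"z":0,"rx":0,"ry":0,"rz":0,"claw":0.5},{"x":0.034,"y":-0.09,"z":0,"rx":0,"ry":0,"rz":0,"claw":0.5},{"x":0.034,"y":-0.09,"z":0,"rx":0,"ry":0,"rz":0,"claw":0.5},{"x":0.034,"y":-0.09,"z":0,"rx":0,"ry":0,"rz":0,"claw":0.5}]'
python3 - <<'E'
from station import *
import cv2
p=capture("side")
im=cv2.cvtColor(p["color"],cv2.COLOR_RGB2BGR)
cv2.imwrite("pics/side3.png",cv2.resize(im[120:360,90:340],None,fx=2.4,fy=2.4))
E
```

```text
time_s: 6.15
tcp_pos: [0.4396, 0.1431, 0.125]
ee_rot: [[0.328, -0.945, -0.0], [-0.945, -0.328, -0.0], [0.0, 0.0, -1.0]]
wrist_force: [0.2, 0.6, -0.4]
gripper_width: 0.503
gripper_force: 0.1
time_s: 7.15
tcp_pos: [0.4479, 0.1211, 0.125]
ee_rot: [[0.328, -0.945, -0.0], [-0.945, -0.328, -0.0], [0.0, 0.0, -1.0]]
wrist_force: [0.2, -0.0, -0.3]
gripper_width: 0.499
gripper_force: 0.0
```

View pics/side3.png

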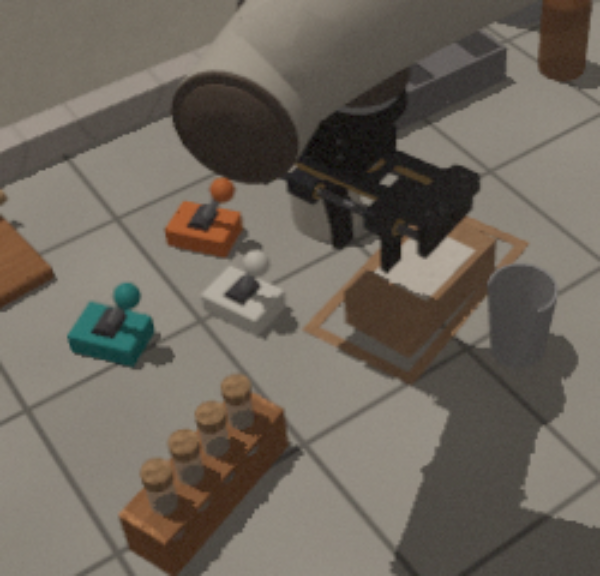

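The carton lies flat within the tape: its near end face is at (345-410,290-350), inside the tape end at (310,330)-(410,380). The cup, jar and rack haven't moved. Next I'll shut the fingers, go to the robot side of the white toggle, and check the carton from there.

```bash
python3 -m pendant '[{"x":0,"y":0,"z":0.1,"rx":0,"ry":0,"rz":0,"claw":0},{"x":0.1,"y":0.1,"z":0.1,"rx":0,"ry":0,"rz":0.02,"claw":0},{"x":0.21,"y":0.19,"z":0.1,"rx":0,"ry":0,"rz":0.02,"claw":0},{"x":0.21,"y":0.19,"z":0.1,"rx":0,"ry":0,"rz":0.02,"claw":0},{"x":0.21,"y":0.19,"z":0.1,"rx":0,"ry":0,"rz":0.02,"claw":0},{"x":0.21,"y":0.19,"z":0.1,"rx":0,"ry":0,"rz":0.02,"claw":0},{"x":0.21,"y":0.19,"z":0.1,"rx":0,"ry":0,"rz":0.02,"claw":0},{"x":0.21,"y":0.19,"z":0.1,"rx":0,"ry":0,"rz":0.02,"claw":0}]'
python3 - <<'E'
from station import *
from h import *
p=capture("side")
im=cv2.cvtColor(p["color"],cv2.COLOR_RGB2BGR)
# tape outline from estimate
a=np.radians(20);c=np.array([.4846,.0325]);R=np.array([[np.cos(a),-np.sin(a)],[np.sin(a),np.cos(a)]])
T=np.c_[c+np.array([[.065,.115],[.065,-.115],[-.065,-.115],[-.065,.115]])@R.T,np.zeros(4)]
o=cv2.resize(im[120:360,90:340],None,fx=3,fy=3)[:600]
w=((proj(p,T)-[90,120]+.5)*3-.5).astype(int)
for u in w: cv2.circle(o,tuple(int(v) for v in u),3,(0,0,255),-1)
cv2.imwrite("pics/side4.png",o)
import pickle;pickle.dump(p,open("S.pkl","wb"))
E
```

```text
time_s: 8.2
tcp_pos: [0.5002, 0.1683, 0.1503]
ee_rot: [[0.387, -0.922, 0.0], [-0.922, -0.387, 0.0], [-0.0, -0.0, -1.0]]
wrist_force: [-0.5, 0.3, -0.1]
gripper_width: 0.005
gripper_force: 0.0
```

View pics/side4.png

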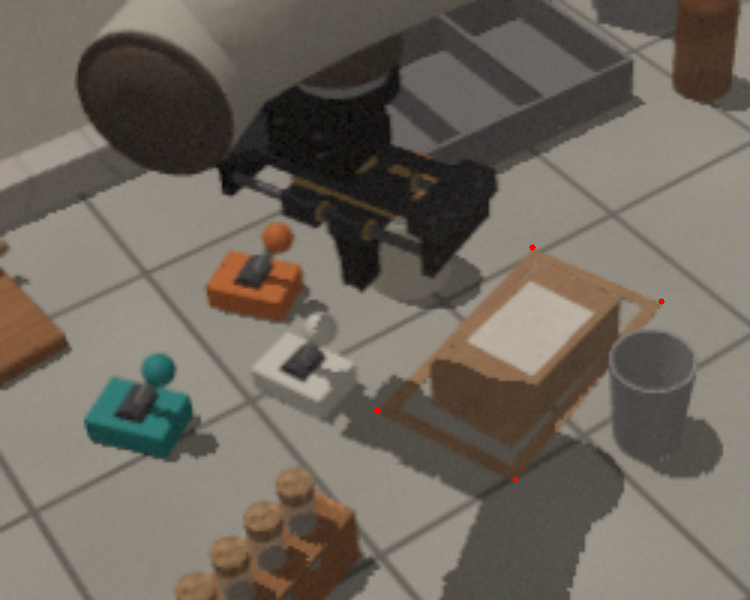

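The side view shows the carton flat inside the tape. Its top-face corners are roughly (432,362), (520,400), (618,303) and (537,256); the near bottom edge is (432,403)-(515,445). I'll check these numerically while the arm descends beside the ball.

```bash
python3 - <<'E'
from h import *
import pickle
p=pickle.load(open("S.pkl","rb"))
a=np.radians(20);c=np.array([.4846,.0325]);R=np.array([[np.cos(a),-np.sin(a)],[np.sin(a),np.cos(a)]])
f=lambda u:np.array(u)/3+[90,120]-.4
print((at(p,f([(432,362),(520,400),(618,303),(537,256)]),.045)[:,:2]-c)@R)
print((at(p,f([(432,403),(515,445)]),0)[:,:2]-c)@R)
print("ball",at(p,f([(320,327)]),.075))
E
python3 -m pendant '[{"x":0,"y":0,"z":-0.06,"rx":0,"ry":0,"rz":0,"claw":0},{"x":0.01,"y":0,"z":-0.12,"rx":0,"ry":0,"rz":0,"claw":0},{"x":0.01,"y":0,"z":-0.18,"rx":0,"ry":0,"rz":0,"claw":0},{"x":0.01,"y":0,"z":-0.24,"rx":0,"ry":0,"rz":0,"claw":0},{"x":0.01,"y":0,"z":-0.3,"rx":0,"ry":0,"rz":0,"claw":0},{"x":0.01,"y":0,"z":-0.34,"rx":0,"ry":0,"rz":0,"claw":0},{"x":0.01,"y":0,"z":-0.34,"rx":0,"ry":0,"rz":0,"claw":0},{"x":0.01,"y":0,"z":-0.34,"rx":0,"ry":0,"rz":0,"claw":0}]'
```

```text
[[ 0.03278177  0.08225095]
 [-0.04604454  0.07882249]
 [-0.0560512  -0.0524663 ]
 [ 0.02925646 -0.06531729]]
[[ 0.03325156  0.08492246]
 [-0.0459123   0.08595397]]
ball [[0.54561293 0.18378085 0.075     ]]
time_s: 9.25
tcp_pos: [0.5033, 0.1687, 0.0654]
ee_rot: [[0.387, -0.922, 0.001], [-0.922, -0.387, 0.0], [-0.0, -0.001, -1.0]]
wrist_force: [-0.5, -0.2, 0.3]
gripper_width: 0.004
gripper_force: 0.0
```

The carton is within the limits, with at least 9 mm to spare at every reading. Now I'll push the toggle along (0.92,0.39).

```bash
python3 -m pendant '[{"x":0.04,"y":0.016,"z":0,"rx":0,"ry":0,"rz":0,"claw":0},{"x":0.08,"y":0.032,"z":0,"rx":0,"ry":0,"rz":0,"claw":0},{"x":0.12,"y":0.05,"z":0,"rx":0,"ry":0,"rz":0,"claw":0},{"x":0.16,"y":0.066,"z":0,"rx":0,"ry":0,"rz":0,"claw":0},{"x":0.2,"y":0.083,"z":0,"rx":0,"ry":0,"rz":0,"claw":0},{"x":0.23,"y":0.096,"z":0,"rx":0,"ry":0,"rz":0,"claw":0},{"x":0.26,"y":0.108,"z":0,"rx":0,"ry":0,"rz":0,"claw":0},{"x":0.275,"y":0.114,"z":0,"rx":0,"ry":0,"rz":0,"claw":0}]'
```

```text
time_s: 10.25
tcp_pos: [0.5706, 0.1965, 0.0644]
ee_rot: [[0.386, -0.922, -0.004], [-0.922, -0.386, -0.002], [0.0, 0.004, -1.0]]
wrist_force: [-6.3, -1.1, 2.9]
gripper_width: 0.008
gripper_force: 3.4
```

```bash
python3 -m pendant '[{"x":0.006,"y":0.002,"z":0,"rx":0,"ry":0,"rz":0,"claw":0},{"x":0.012,"y":0.005,"z":0,"rx":0,"ry":0,"rz":0,"claw":0},{"x":0.012,"y":0.005,"z":0,"rx":0,"ry":0,"rz":0,"claw":0},{"x":0.012,"y":0.005,"z":0,"rx":0,"ry":0,"rz":0,"claw":0},{"x":0.012,"y":0.005,"z":0,"rx":0,"ry":0,"rz":0,"claw":0},{"x":0.012,"y":0.005,"z":0,"rx":0,"ry":0,"rz":0,"claw":0},{"x":0.012,"y":0.005,"z":0,"rx":0,"ry":0,"rz":0,"claw":0},{"x":0.012,"y":0.005,"z":0,"rx":0,"ry":0,"rz":0,"claw":0}]'
python3 -m pendant '[{"x":-0.05,"y":-0.02,"z":0,"rx":0,"ry":0,"rz":0,"claw":0},{"x":-0.12,"y":-0.05,"z":0,"rx":0,"ry":0,"rz":0,"claw":0},{"x":-0.2,"y":-0.08,"z":0.05,"rx":0,"ry":0,"rz":0,"claw":0},{"x":-0.25,"y":-0.1,"z":0.2,"rx":0,"ry":0,"rz":0,"claw":0},{"x":-0.25,"y":-0.1,"z":0.4,"rx":0,"ry":0,"rz":0,"claw":0},{"x":-0.25,"y":-0.1,"z":0.6,"rx":0,"ry":0,"rz":0,"claw":0},{"x":-0.25,"y":-0.1,"z":0.6,"rx":0,"ry":0,"rz":0,"claw":0},{"x":-0.25,"y":-0.1,"z":0.6,"rx":0,"ry":0,"rz":0,"claw":0}]'
python3 - <<'E'
from station import *
import cv2,pickle
p=capture("side");pickle.dump(p,open("S.pkl","wb"))
im=cv2.cvtColor(p["color"],cv2.COLOR_RGB2BGR)
cv2.imwrite("pics/side5.png",cv2.resize(im[160:360,90:340],None,fx=3,fy=3))
E
```

```text
time_s: 11.25
tcp_pos: [0.5707, 0.1965, 0.0644]
ee_rot: [[0.386, -0.922, -0.009], [-0.923, -0.386, -0.004], [0.0, 0.009, -1.0]]
wrist_force: [-9.2, -1.8, 3.8]
gripper_width: 0.005
gripper_force: 4.6
time_s: 12.25
tcp_pos: [0.512, 0.1733, 0.2151]
ee_rot: [[0.387, -0.922, 0.001], [-0.922, -0.387, 0.001], [-0.001, -0.001, -1.0]]
wrist_force: [-0.9, -1.3, 0.0]
gripper_width: 0.005
gripper_force: 0.0
```

View pics/side5.png

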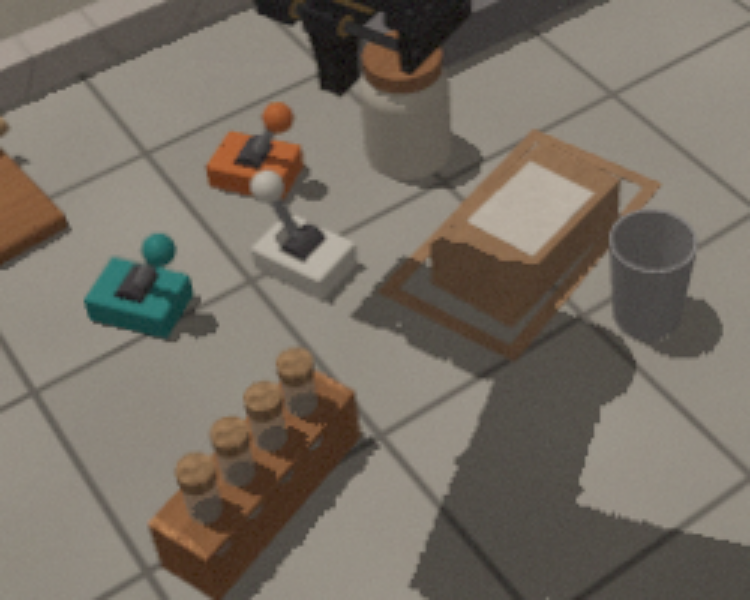

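The white toggle now leans the other way, with the ball at (267,186), the carton flat inside the tape and everything else in place. I'll check the ball's travel and hand in.

Run:
```python
from station import *
from h import *
import pickle
p=pickle.load(open("S.pkl","rb"))
d=np.linalg.norm(at(p,np.array([[267,186]])/3+[90,160]-.4,.075)[0,:2]-[.545,.1845]);print("travel",d)
if d>.05: print(finish_job())
```

```text
travel 0.05003005884898113
the job is handed in; nothing more can be done
None
```

The job is handed in: the carton lies flat inside the tape and the white exhaust toggle was pushed over until it stopped moving. The camera showed only about 50 mm of its 58 mm ball travel, near the 0.85 threshold. Everything else looks unmoved and the judge's result was not shown.

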